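Run the loaf stop back on the bread slicing board

TASK

The next loaf is a long one, so open up the slicing board: press the red ratchet release on top of the sliding loaf stop and, keeping it pressed, push the stop back along its bar, away from the cut loaf, until it is fully home against the end of the bar. Then let go so that the release springs up, and leave the cut loaf and the things round the board where they are.

Things in the scene. Friction and masses are not known exactly. Their poses are not given: they have to be found in the camera images.
- slicing_board: Brown bread slicing board fixed to the bench, 160 (x) x 460 (y) x 18 mm. Origin: centre of its underside, on the bench; z up. A steel ratchet bar (18 wide, top 50 mm above the bench) runs along y at x = +50 mm between two posts. A fence 80 mm high stands at y = -212 mm, the cut loaf beside it. The stop goes back (home) towards the board's +y, to the end post there (top 64 mm).
- loaf_stop (a joint): Sliding stop: black block (46 x 56, top 63 mm above the bench) with an aluminium jaw plate (top 70 mm) on its -y side. Value: m still to go to the end post; 0 = fully home, more = nearer the loaf (board's -y); 0.085 to 0.155 at first. About 3 N of friction. 8 mm ratchet teeth block pushes towards home (after up to 8 mm) unless the release is pressed; towards the loaf it clicks along freely.
- release (a joint): Spring-loaded ratchet release on the stop: m pressed straight down, 0 = up, 0.010 = fully down. About 3 N starts it, 6.5 N takes it fully down; it springs up when let go. The ratchet is free only while it is pressed more than 5 mm, so keep it pressed while pushing. It travels with the stop.
- release_pad (a point): Centre of the flat top of the red release pad, 42 (board x) x 44 mm (board y); 88 mm above the bench when up, 78 mm when fully pressed. Rides with pad and stop. Nothing near it is higher except the push plate.
- push_plate (a point): On the face towards the pad (board's -y side) of the stop's black upright push plate, 102 mm above the bench, 14 mm under its top edge. The plate is 44 wide (board x), 8 thick, up to 116 mm high; this face is 24 mm from the pad's centre towards the board's +y. A fingertip pressing the pad can bear on it to push the stop home. Rides with the stop.
- bar_end (a point): Where the stop's back side comes to rest, at the foot of the end post on the bar's top: fixed on the board at x = +50, y = +198, z = 50 mm.
- loaf: Brown cut loaf, loose, 140 long (along y) x 68 wide x 68 mm high, lying on the board beside the end fence, 30 mm or more from the jaw plate. Origin: centre of its underside. Leave it alone.
- shaker: Aluminium flour shaker, loose, 62 mm across and 105 mm high, standing on the bench beyond the board's +x side. Origin: centre of its underside. Leave it alone.
- seed_jar: Tan jar with a green cap, loose, 64 mm across and 95 mm high, standing on the bench beyond the board's +x side; it and the shaker may have changed places. Origin: centre of its underside. Leave it alone.
- scraper: Dough scraper, loose, steel blade with a dark wooden handle, about 98 x 125 x 24 mm, lying on the bench beyond the board's +x side, between shaker and jar. Origin: about its middle, on the bench. Leave it alone.

How it is judged:
By the outcome, as a careful person would: the job done as asked, in the order asked, and still so for the second after the job is handed in, with the robot touching nothing.
It also fails if it takes over 32 s, if anything falls off the work surface, if the arm or the gripper's body presses on something with over 40 N, if the wrist force passes 120 N, or if a joint passes its speed limit or range.

ROBOT

A 6-joint arm with a two-finger parallel gripper is mounted at the origin on the work surface. World frame = base frame: x ahead of the robot, y to its left, z up, the work surface at z = 0. Lengths are in m, angles in rad, forces in N, time in s.
With the tool pointing down it reaches from about 0.275 to 0.725 m from the base axis. Payload 5.6 kg.
Tool frame: the origin (TCP) lies between the finger pads; the fingertips stand ctrl.tip_extent ahead of it and the grasp point (between the pads) lies 6 mm ahead of it (ctrl.tip_extent is the distance from the TCP to the fingertips, in m); z points along the fingers, y is the line along which they close (so a half turn about z gives the same grasp; the last joint's range is limited). The gripper opens to 85 mm and grips with 20 to 120 N. Pads are 22 mm wide; open, the fingers measure 114 mm over their backs; the gripper's body (76 mm by 85 mm) begins 54 mm behind the grasp point. The pads swing forward as they close: fully open they stand 13 mm farther back than shut.
Start: joints at [-0.892, 0.255, 0.108, 0, -1.424, -0.285], TCP at [0.211, -0.508, 0.232] pointing down, gripper open.
Joint ranges: [-2.95, 2.95], [-1.21, 1.97], [-1.09, 1.5], [-2.87, 1.71], [-2.94, -0.07], [-3.05, 3.05]. Speed limits (rad/s): [2.57, 2.57, 3.14, 3.14, 3.14, 3.14].

INTERFACE

Orientations are given as a unit quaternion [w, x, y, z].
In Python, from rig import readout, vision, job, ctrl gives the robot as it stands. The module is installed in compiled form; this text tells all that it offers.
- The arm moves only by the shell command python3 -m handwheel 'ROWS' [FORCE]. ROWS is text: rows parted by semicolons, each of 7 numbers parted by spaces: the shift along the tool's x, y, z in cm, then the turn, a rotation vector about the tool's x, y, z in rad, then the opening, from 0 (shut) to 1 (fully open). A call has 1 to 5 rows; each row is the pose to reach, as a shift and turn from the pose commanded when the call began, along the tool's axes at that moment; what a row does not reach only later rows make up. A row lasts 1/10 s, in which the tool goes at most 50 mm and 8.59 degrees, less where a joint would pass 70% of its speed; a pose out of reach is approached as far as the arm can. A call with a gripper value outside its range is refused whole. The fingers move at their own pace and stop on an object; FORCE is the grip in N (left out, the last holds). Time passes only in rows, so rows that repeat a pose let the fingers close. It gives the time, the measured TCP pose, the force, the opening and the grip force at its end, in the units of the state.
- readout.get_obs(): the state, without advancing time (a new reading comes with each control period).
- vision.get_image(name): name is "side" or "top"; returns the picture (400x640x3 uint8, blue, green, red); there is no depth.
- vision.camera_params(name): a dict with "fovy" (degrees; the focal length in pixels is half the picture's height over the tangent of half this angle, whatever the lens; pixels are square), "cx", "cy" (the principal point, pixels), "R" (3x3) and "t" (3): a world point X has camera coordinates R X + t. Camera axes: x right, y down, z forward; pixel columns grow to the right and rows downward; lengths in m; the calibration is good to about 2 mm. A picture is of the moment at which its call begins. camera_params takes no time and is no camera call.
- job.sign_off(): hands the job in; it is judged then, once.
The state is a dict: "time_s": time; "joints": joint angles; "joint_velocities": joint speeds; "joint_efforts": joint torques, N m; "position": TCP position; "ee_rot": TCP orientation; "contact_force": force on the tool from outside, world axes, zero at the start; "moment": the same for the moment, N m; "finger_gap": opening from 0.0 (shut) to 1.0 (fully open); "grip_force": force on a finger pad.
Only numpy, scipy, OpenCV 4.12 (cv2) and the standard library are available. Lean on these libraries where they do the work, as an engineer would, in place of code of your own. Each camera call takes 0.05 s, during which the arm holds its last target. There are 200 camera calls.

## Working session

There is one attempt and no reset: what is moved stays moved. The work goes in short steps, Python scripts to look and compute and a shell command to move; the robot and the scene stay as the last step left them, time stands still between calls to the robot, and variables do not carry over. Pictures are saved under pics/ and viewed, at most 10 in all, crops included, and the job is handed in when it is done.

```bash
mkdir -p pics; python3 - <<'E'
from rig import readout, vision, job, ctrl
import cv2
for n in("side","top"):
    cv2.imwrite(f"pics/{n}0.png",vision.get_image(n)); p=vision.camera_params(n); print(n,p)
o=readout.get_obs(); print(o, ctrl.tip_extent)
E
```

```text
side {'fovy': 51.151128560716145, 'cx': 323.76690943823786, 'cy': 201.0334480784421, 'R': array([[ 0.94677637, -0.3218549 ,  0.00489222],
       [-0.16880795, -0.50939569, -0.84381272],
       [ 0.27407734,  0.79807609, -0.53661547]]), 't': array([-0.55438042,  0.16960755,  0.70542268])}
top {'fovy': 56.34504137208018, 'cx': 320.7409973520184, 'cy': 198.0675308138845, 'R': array([[ 0.01631146, -0.99983682,  0.00776321],
       [-0.99093106, -0.01720091, -0.13326578],
       [ 0.13337757, -0.00551905, -0.99104993]]), 't': array([-0.05171519,  0.59479793,  0.83464075])}
{'time_s': 0.1, 'joints': array([-8.92405029e-01,  2.55707532e-01,  1.07139746e-01, -4.18901359e-04,
       -1.42391276e+00, -2.84546709e-01]), 'joint_velocities': array([-0.00042044, -0.00236661,  0.00384688,  0.00143734, -0.0017228 ,
        0.00135462]), 'joint_efforts': array([-3.96716918e-03, -3.87605309e+01,  2.38473058e+01,  5.37801147e+00,
       -3.81391350e-03, -1.23538342e-06]), 'position': array([ 0.21091084, -0.50747554,  0.23117864]), 'ee_rot': array([-2.06348938e-04, -1.95621732e-01,  9.80679043e-01,  8.42312984e-04]), 'contact_force': array([-0.2723163 , -0.19498691,  0.39289012]), 'moment': array([-0.03125479, -0.03222613, -0.02720236]), 'grip_force': 0.0, 'finger_gap': 0.9984234293538236} 0.025
```

View pics/side0.png

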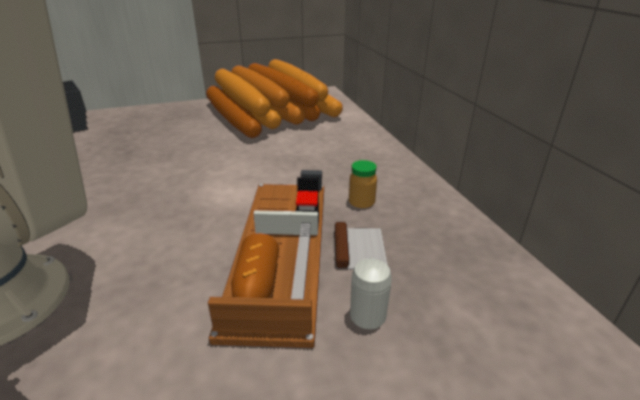

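View pics/top0.png

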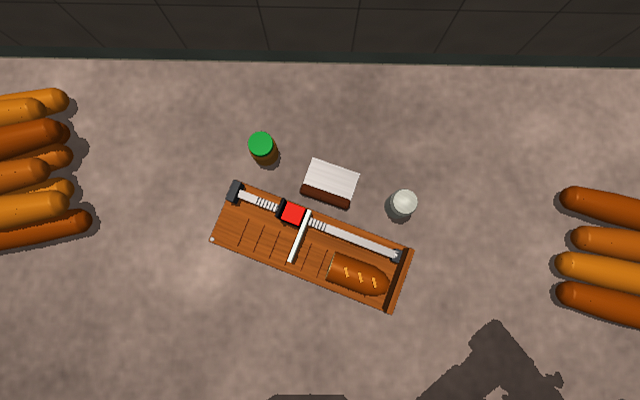

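The side view shows the red pad at about (307,199), in front of the black push plate. The top view shows the pad at (293,213), the end post at (234,192) and the fence post at about (397,256), so the bar runs to world +y and a little to +x.

```bash
cat >h.py <<'E'
import numpy as np, cv2
from rig import vision, readout, ctrl
def cam(n):
    p=vision.camera_params(n); f=200/np.tan(np.radians(p["fovy"])/2)
    return f,p["cx"],p["cy"],np.array(p["R"]),np.array(p["t"])
def ray(n,u,v):
    f,cx,cy,R,t=cam(n); d=R.T@np.array([(u-cx)/f,(v-cy)/f,1]); return -R.T@t,d/np.linalg.norm(d)
def plane(n,u,v,z):
    c,d=ray(n,u,v); return c+d*(z-c[2])/d[2]
def tri(a,b):
    (c1,d1),(c2,d2)=ray("top",*a),ray("side",*b)
    s=np.linalg.lstsq(np.c_[d1,-d2],c2-c1,rcond=None)[0]
    p,q=c1+s[0]*d1,c2+s[1]*d2; return (p+q)/2,np.linalg.norm(p-q)
def red(im):
    b,g,r=[im[...,i].astype(int) for i in range(3)]
    m=((r>130)&(g<60)&(b<60)).astype(np.uint8)
    n,l,s,c=cv2.connectedComponentsWithStats(m); i=1+np.argmax(s[1:,4])
    cn=max(cv2.findContours((l==i).astype(np.uint8),0,2)[0],key=cv2.contourArea)
    return c[i],s[i],cv2.minAreaRect(cn)
E
python3 - <<'E'
from h import *
np.set_printoptions(precision=4,suppress=True)
T,S=cv2.imread("pics/top0.png"),cv2.imread("pics/side0.png")
ct,st,bt=red(T); cs,ss,bs=red(S); print(ct,st,bt,cs,ss)
print("pad tri",tri(ct,cs),"pad plane",plane("top",*ct,.088),plane("side",*cs,.088))
box=cv2.boxPoints(bt); print("padbox",[plane("top",*q,.088)[:2] for q in box])
# corners of board (z=.018) read from picture: +y+x,+y-x,-y-x,-y+x
for q in [(232,180),(210,240),(392,314),(413,250)]: print(plane("top",*q,.018))
cv2.imwrite("pics/top0z.png",cv2.resize(T[165:325,200:420],None,fx=3.6,fy=3.6,interpolation=2))
cv2.imwrite("pics/side0z.png",cv2.resize(S[160:350,200:400],None,fx=3.1,fy=3.1,interpolation=2))
E
```

```text
[292.6204 213.0262] [281 201  25  25 382] ((292.6206970214844, 212.94827270507812), (19.683706283569336, 19.498010635375977), 21.801406860351562) [306.581  197.6127] [296 191  22  14 284]
pad tri (array([0.5555, 0.0199, 0.0858]), np.float64(0.000855581286867088)) pad plane [0.5549 0.0199 0.088 ] [0.5549 0.0165 0.088 ]
padbox [array([0.5427, 0.0475]), array([0.583 , 0.0328]), array([ 0.5674, -0.0079]), array([0.5273, 0.0071])]
[0.6388 0.173  0.018 ]
[0.4941 0.2179 0.018 ]
[ 0.3314 -0.2107  0.018 ]
[ 0.4786 -0.2617  0.018 ]
```

View pics/top0z.png

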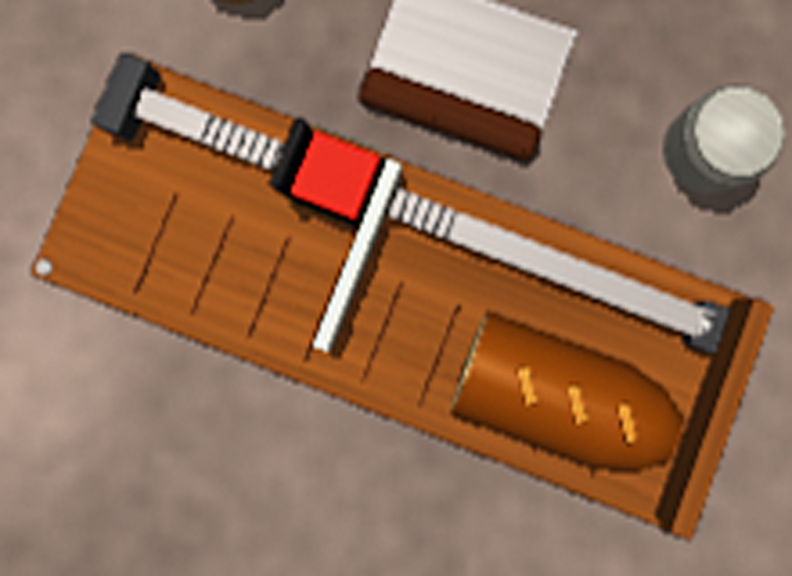

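The zoom shows a square-on pad, the plate on its +y side and a clear bar to the end post. Checks against the given sizes:
- Pad measures 43 x 44 mm and its height about 86 mm.
- Board length measures 458 mm.
- Pad sits at board x = 51 mm.
- Bar direction is 69.2°.

I'll move over the pad with the gripper shut.

```bash
python3 -m handwheel '-3.7 2.5 0 0 0 -0.14 0; -7.4 5 0 0 0 -0.28 0; -11.1 7.5 0 0 0 -0.42 0; -14.8 10 0 0 0 -0.56 0; -18.5 12.5 0 0 0 -0.70 0' 30
cat >rem.py <<'E'
from h import *
from scipy.spatial.transform import Rotation as Ro
import sys
np.set_printoptions(precision=4,suppress=True)
x,y,z=map(float,sys.argv[1:4])
o=readout.get_obs(); q=o["ee_rot"]; R=Ro.from_quat([q[1],q[2],q[3],q[0]])
a=np.radians(69.2); by=np.array([np.cos(a),np.sin(a),0]); bx=np.array([by[1],-by[0],0])
T=Ro.from_matrix(np.c_[-by,-bx,[0,0,-1]])
print(o["time_s"],"pos",o["position"],"shift cm",R.inv().apply(np.array([x,y,z])-o["position"])*100,"turn",(R.inv()*T).as_rotvec(),"F",o["contact_force"],"gap",o["finger_gap"],"q",o["joints"])
E
python3 rem.py .558 .028 .143
```

```text
time_s: 0.6
position: [0.3343, -0.3197, 0.2317]
ee_rot: [-0.0, -0.522, 0.853, 0.0]
contact_force: [0.9, -0.1, 0.5]
finger_gap: 0.141
grip_force: 0.0
0.6 pos [ 0.3343 -0.3197  0.2317] shift cm [-41.1381  -4.1355   8.8747] turn [ 0.0005  0.0002 -0.1085] F [ 0.908  -0.1273  0.48  ] gap 0.14065025490770267 q [-0.423   0.0815 -0.1043 -0.0002 -1.3855 -0.0485]
```

```bash
python3 -m handwheel '-4.5 -0.4 0 0 0 -0.108 0; -9 -0.9 0 0 0 -0.108 0; -13.5 -1.4 0 0 0 -0.108 0; -18 -1.8 0 0 0 -0.108 0; -22.5 -2.3 0 0 0 -0.108 0' >/dev/null
python3 rem.py .558 .028 .143
```

```text
1.1 pos [ 0.4581 -0.1303  0.2318] shift cm [-18.3645  -3.6225   8.8832] turn [ 0.0004  0.     -0.0057] F [ 0.3687 -0.5711  0.5598] gap 3.820153722123221e-05 q [ 0.053   0.1086 -0.0734 -0.0002 -1.3891 -0.4217]
```

```bash
python3 -m handwheel '-4.5 -0.9 1 0 0 -0.005 0; -9 -1.8 3 0 0 -0.005 0; -13.5 -2.7 5 0 0 -0.005 0; -18.4 -3.6 7.5 0 0 -0.005 0; -18.4 -3.6 8.2 0 0 -0.005 0' >/dev/null
python3 -m handwheel '0 0 0 0 0 0 0' >/dev/null
python3 rem.py .558 .028 .113
python3 - <<'E'
from h import *
S=vision.get_image("side");T=vision.get_image("top")
cv2.imwrite("pics/c1.png",np.hstack([cv2.resize(S[130:250,240:370],None,fx=3,fy=3,interpolation=2),cv2.resize(T[150:270,230:360],None,fx=3,fy=3,interpolation=2)]))
E
```

```text
1.7 pos [0.5565 0.0273 0.1474] shift cm [-0.1275 -0.1258  3.4392] turn [ 0.0044 -0.0028  0.0007] F [-1.2464 -0.9002  0.456 ] gap 0.0011912866345158263 q [ 0.3294  0.3122 -0.031  -0.0006 -1.2328 -0.6914]
```

View pics/c1.png

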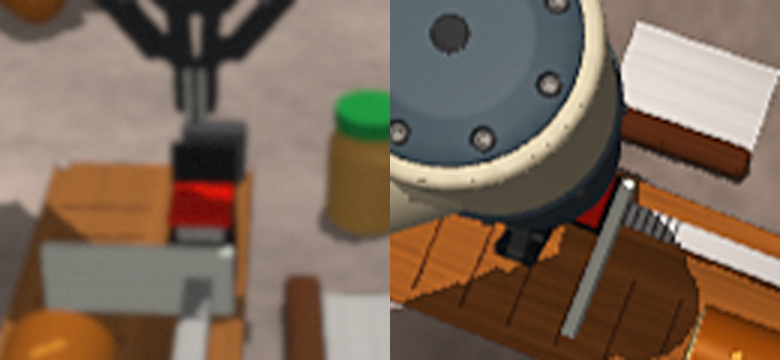

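```bash
python3 - <<'E'
from h import *
def proj(n,X):
    f,cx,cy,R,t=cam(n); c=R@np.array(X)+t; return np.array([cx+f*c[0]/c[2],cy+f*c[1]/c[2]])
p=np.array([.5555,.0199,0]);by=np.array([.355,.935,0])
for nm,X in dict(tip=[.5565,.0273,.1224],padtop=p+[0,0,.088],platetop=p+by*.024+[0,0,.116],platetopback=p+by*.032+[0,0,.116],platept=p+by*.024+[0,0,.102]).items():
    u=proj("side",X); print(nm,u,(u-[240,130])*3)
S=vision.get_image("side")
print(red(S)[:2]); cv2.imwrite("pics/c2.png",cv2.resize(S[140:215,270:350],None,fx=8,fy=8,interpolation=2))
E
```

```text
tip [305.44707432 179.71770904] [196.34122297 149.15312711]
padtop [306.35988572 196.7056523 ] [199.07965715 200.11695689]
platetop [306.96217118 178.39211186] [200.88651354 145.17633558]
platetopback [307.23770516 176.43596637] [201.71311548 139.3078991 ]
platept [307.07852211 184.47839947] [201.23556633 163.43519842]
(array([308.67924528, 193.35849057]), array([297, 191,  22,   7, 106], dtype=int32))
```

View pics/c2.png

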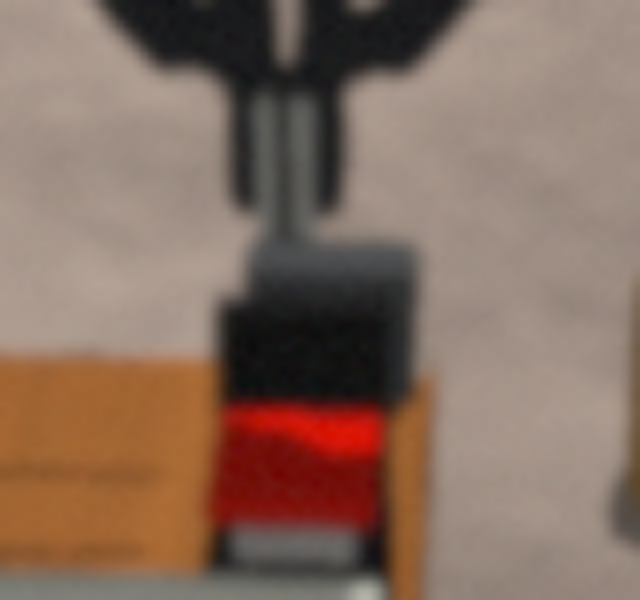

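```bash
python3 - <<'E'
from h import *
S=vision.get_image("side");A=cv2.imread("pics/side0.png")
d=cv2.absdiff(S,A).max(2)
for y in range(158,196): print(y,d[y,292:326:2])
E
python3 - <<'E'
from rig import ctrl,readout
print([a for a in dir(ctrl) if a[0]!='_'],ctrl.tip_extent); o=readout.get_obs(); print(o["position"],o["finger_gap"])
E
```

```text
158 [ 10  12   8  39 104  65  74  74  60 108  82   5  10  11  10  10  10]
159 [ 11  12   8  35 102  65  70  73  58 111  85   8  10   9  12  10   9]
160 [  9  10   8  34 102  64  66  72  60 110  87   6   9  10  11  10  11]
161 [  9   9   6  29 101  66  68  66  57 111  81   5   9  10  11  11  10]
162 [ 11  11   8  32 102  69  70  71  57 106  75   2  11  11  10  11  11]
163 [ 11   8   9  28 102  70  69  73  56 102  70   1  12  10  11  11  11]
164 [ 10  10   9  15  90  71  68  74  60 102  60   0  11  11  12  11   9]
165 [ 9  9 11  6 65 63 70 79 61 84 43  5 11  9 11 11  9]
166 [ 8 10  9  3 27 46 69 78 56 55 19  8  9 11 11 10 10]
167 [10  9 11  7  3 29 64 79 48 26  2 12  9  9 10  8 10]
168 [11 10 10  9  8 21 60 73 40  8  6 12 11 10 10  9 10]
169 [ 9 11  8 12  9 13 40 52 30  1  7  9  9 10  9 12  9]
170 [ 9 11  9 12  8  5 14 24 10  3  8  7  7  7  8 10 11]
171 [11 11 11  9  8  4  3  2  5  6  8  6  6  9  7  7  9]
172 [ 8 11 11  9 11  7  5  6  6  5  7  5  6  7  6  8 10]
173 [12 10 11 10  7  8  8  5  7  6  5  5  7  3  5  8 10]
174 [11 10 10  9  8  5  3  7  3  4  5  7  6  2  6  7 10]
175 [11 10 1
[... 574 characters left out ...]
  6  2  6  2  4  4  7  2  4  1  1  7  9]
186 [10  9  6  3 10  2  8  2  4  2  3  2  6  3  4  8  9]
187 [10 10  8  2  1  2 10  2  6  5  2  1  5  6  7  9 12]
188 [ 9 10  9  9  4  5  6  5  4  3  2  6  2  5  6 10 11]
189 [10  9  7  5  3  4  3  3  2  5  8  5  9  3  6 10 10]
190 [10  9  8  2  3  3  4  8  4  4  4  7  5  2  8  8  9]
191 [11 11  5  8  9  5  9  8 10  9  7  7  7  7  8  9  9]
192 [10  9  4 36 27  4  5 10 11 13 11 10 11  9  9  8  9]
193 [10  9 10 63 61 34 21  7  7 12 12 12 12  8  9  7  9]
194 [10  9 16 82 84 72 59 30 10  8  9 11 14  8  9 10 11]
195 [ 9 11 23 87 92 92 84 67 42 10 10  1  5  7 11 10  9]
['IKError', 'tip_extent'] 0.025
[0.55770192 0.02547033 0.1513101 ] -0.0003569007885665337
```

```bash
python3 -m handwheel '0.5 0 0.4 0 0 0 0; 0.8 0 0.8 0 0 0 0; 0.8 0 0.8 0 0 0 0; 0.8 0 0.8 0 0 0 0' 
python3 - <<'E'
from h import *
def proj(n,X):
    f,cx,cy,R,t=cam(n); c=R@np.array(X)+t; return np.array([cx+f*c[0]/c[2],cy+f*c[1]/c[2]])
for i in range(3): print(readout.get_obs()["position"])
S=vision.get_image("side");T=vision.get_image("top");print(readout.get_obs()["position"])
o=readout.get_obs()["position"]; print(proj("side",o-[0,0,.025]),proj("side",o),proj("side",o+[0,0,.067]),proj("top",o),proj("top",o+[0,0,.1]))
cv2.imwrite("pics/c3.png",np.hstack([cv2.resize(S[100:220,260:350],(450,600),interpolation=2),cv2.resize(T[150:300,200:290],(350,583),interpolation=2)[:600] if 0 else cv2.resize(T[120:300,190:290],(333,600),interpolation=2)]))
E
```

```text
time_s: 2.3
position: [0.5546, 0.0186, 0.142]
ee_rot: [-0.0, -0.567, 0.824, -0.0]
contact_force: [0.1, 0.0, -0.1]
finger_gap: 0.002
grip_force: 0.0
[0.55459778 0.01856993 0.14204168]
[0.55459778 0.01856993 0.14204168]
[0.55459778 0.01856993 0.14204168]
[0.55484127 0.01889843 0.14216071]
[305.92053892 184.23819655] [305.68405975 172.88449458] [305.00914523 140.48088706] [291.33152576 210.57832074] [287.40550807 204.98911974]
```

View pics/c3.png

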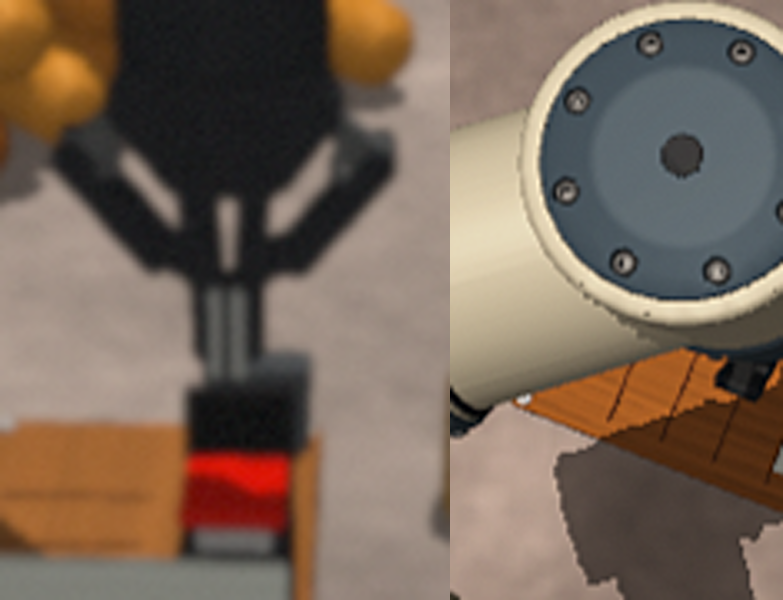

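Fingers now sit in front of the end post, with the tip edge at about row 176 (predicted 184). I'll check in small steps: a little further from the plate and lower, watching the force.

```bash
python3 -m handwheel '0.6 0 0 0 0 0 0; 0.6 0 0.4 0 0 0 0; 0.6 0 0.8 0 0 0 0; 0.6 0 0.8 0 0 0 0' 
python3 - <<'E'
from h import *
o=readout.get_obs()["position"]
S=vision.get_image("side")
A=cv2.imread("pics/side0.png"); d=cv2.absdiff(S,A).max(2)
for y in range(166,198): print(y,d[y,294:322:2])
for h in (.3,.35,.4,.45,.5):
    f,cx,cy,R,t=cam("top"); c=R@np.array([.5548,.0189,.142+h])+t; print(h,cx+f*c[0]/c[2],cy+f*c[1]/c[2])
cv2.imwrite("pics/c4.png",cv2.resize(S[140:220,265:350],None,fx=7,fy=7,interpolation=2))
E
```

```text
time_s: 2.8
position: [0.5521, 0.0134, 0.1331]
ee_rot: [-0.001, -0.567, 0.823, 0.0]
contact_force: [0.6, -0.4, 0.9]
finger_gap: 0.001
grip_force: 0.0
166 [ 13   2  78 102  61  87  64  80 115  52   7   8  12  11]
167 [  8   3  77 101  60  83  61  77 115  51   5  10  11  12]
168 [ 12   2  76  99  54  76  56  69 109  48   7  10  11  10]
169 [12  2 73 96 37 59 38 53 93 43  5 10  8 10]
170 [12  2 76 88  9 30 11 26 72 35  4  8  8 10]
171 [12  1 76 76  9 15  8  5 47 24  3  8 10  7]
172 [12  2 76 71 18  9 18  3 40 21  3  8  8  7]
173 [12  2 72 63 24  3 22 12 32 20  5  6  5  6]
174 [14  2 65 59 33 16 34 23 21 13  4  5  3  8]
175 [12  4 55 54 42 28 45 32 15 10  3  8  7  4]
176 [11  6 40 40 45 35 51 36  4  3  6  5  4  4]
177 [13  9 18 14 55 42 57 41  2  2  2  5  5  5]
178 [12  8  3 13 68 48 62 53  6  4  5  4  8  5]
179 [12 10  2 21 70 45 61 59  6  4  3  2  3  7]
180 [10  9  6 21 59 43 61 54  8  2  7  7  1  7]
181 [12 10  2 17 40 30 48 42 11  6  2  4  2  5]
182 [11  9  7  7 20 10 19 20  5  2  7  5  5  4]
183 [11  9  2  2  4  3  1  5  0  3  3  5  2  5]
184 [10 10  1  2  3 11  7  3  4  1 12  4  3  4]
185 [11 11  3  2  2 11  2  4  7  8  4  8  2  4]
186 [11  8  2  3  4  7  3  1  8  5  6  4  1  4]
187 [13 11  1  1  5  7  1  2  4  4  3  4  5  8]
188 [11 11 10  6  2  4  6  4  4  4  4  6  3  4]
189 [11  9  7  5  7  4  2  2  5  4  5  5  2  5]
190 [11  8  7  7  6  5  7  5  5  4 10  7  2 10]
191 [12 10 12 11 10 12  9 11  8  7  8  8  6  8]
192 [11 12 10 14 13 14 15 13 13 12 12 12  8  9]
193 [11 12 14 13 12 12 14 14 13 14 14 13  9  9]
194 [11  9  6  7 11  8 13 13 13 11 14 13  8 11]
195 [11  7 28 27 27  8 10 10 11 13 13 14 10 11]
196 [10 21 64 66 65 41  7  6 11 13 11 12 10 12]
197 [ 9 39 83 89 88 74 41 19  5 10 13 11  8 11]
0.3 274.6022543946831 186.79762285738846
0.35 269.5151844270988 179.5597040896226
0.4 263.07061836471604 170.3903303734641
0.45 254.64151636762816 158.3973450343797
0.5 243.14437672495313 142.03913425182597
```

View pics/c4.png

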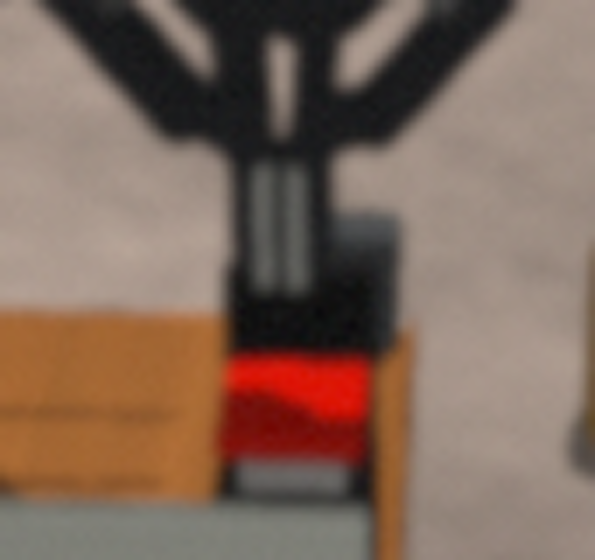

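The tip (gray pads end at about row 181) is now clearly in front of the black plate, over the pad. Lowering gently to feel for contact.

```bash
python3 -m handwheel '0 0 0.4 0 0 0 0; 0 0 0.8 0 0 0 0; 0 0 1.2 0 0 0 0; 0 0 1.6 0 0 0 0; 0 0 1.6 0 0 0 0'; python3 -m handwheel '0 0 0.2 0 0 0 0;0 0 0.4 0 0 0 0;0 0 0.4 0 0 0 0'
python3 - <<'E'
from h import *
o=readout.get_obs()["position"]
S=vision.get_image("side");print(red(S)[:2],red(cv2.imread("pics/side0.png"))[:2])
cv2.imwrite("pics/c5.png",cv2.resize(S[140:220,265:350],None,fx=7,fy=7,interpolation=2))
E
```

```text
time_s: 3.35
position: [0.5522, 0.0133, 0.1172]
ee_rot: [-0.001, -0.567, 0.823, 0.0]
contact_force: [0.3, 0.4, 0.5]
finger_gap: 0.002
grip_force: 0.0
time_s: 3.65
position: [0.5525, 0.0134, 0.1138]
ee_rot: [-0.0, -0.567, 0.823, 0.0]
contact_force: [0.3, 0.1, -0.1]
finger_gap: -0.001
grip_force: 0.0
(array([308.26950355, 194.22695035]), array([297, 191,  21,   9, 141], dtype=int32)) (array([306.58098592, 197.61267606]), array([296, 191,  22,  14, 284], dtype=int32))
```

View pics/c5.png

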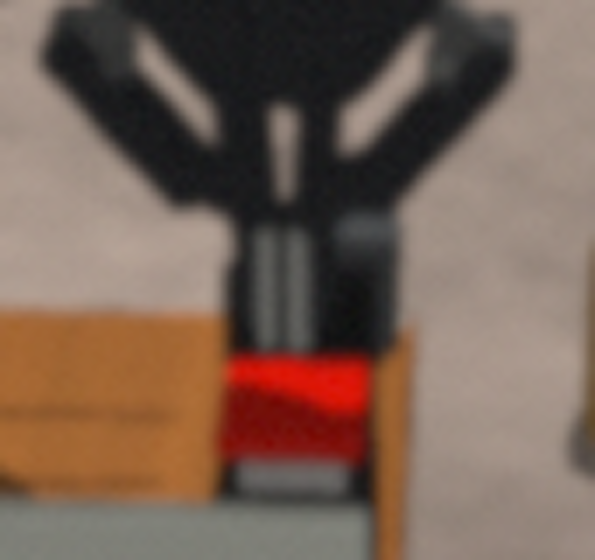

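No contact at the nominal height, and the gray tip (about row 189) sits above the still fully visible pad, so the tip is really about 18 mm shorter. I'll keep going down slowly.

```bash
python3 -m handwheel '0 0 0.3 0 0 0 0; 0 0 0.6 0 0 0 0; 0 0 0.8 0 0 0 0; 0 0 1.0 0 0 0 0; 0 0 1.0 0 0 0 0'; python3 -m handwheel '0 0 0.2 0 0 0 0;0 0 0.4 0 0 0 0;0 0 0.4 0 0 0 0'; python3 -m handwheel '0 0 0.2 0 0 0 0;0 0 0.4 0 0 0 0;0 0 0.4 0 0 0 0'
```

```text
time_s: 4.2
position: [0.5524, 0.0134, 0.1036]
ee_rot: [-0.0, -0.567, 0.823, 0.0]
contact_force: [-0.2, 0.3, 0.7]
finger_gap: -0.0
grip_force: 0.0
time_s: 4.5
position: [0.5524, 0.0134, 0.0996]
ee_rot: [-0.0, -0.567, 0.823, 0.0]
contact_force: [0.3, 0.2, 0.0]
finger_gap: 0.003
grip_force: 0.0
time_s: 4.8
position: [0.5524, 0.0133, 0.0956]
ee_rot: [-0.0, -0.567, 0.823, 0.0]
contact_force: [0.4, -0.5, 0.2]
finger_gap: 0.001
grip_force: 0.0
```

```bash
python3 -m handwheel '0 0 0.1 0 0 0 0;0 0 0.2 0 0 0 0;0 0 0.2 0 0 0 0'|sed -n '2p;4p';python3 -m handwheel '0 0 0.1 0 0 0 0;0 0 0.2 0 0 0 0;0 0 0.2 0 0 0 0'|sed -n '2p;4p'
python3 - <<'E'
from h import *
S=vision.get_image("side");A=cv2.imread("pics/side0.png"); d=cv2.absdiff(S,A).max(2)
print(red(S)[:2])
for y in range(182,206): print(y,d[y,294:322:2],S[y,304],A[y,304])
E
```

```text
position: [0.5525, 0.0134, 0.0938]
contact_force: [-0.3, 0.1, -0.2]
position: [0.5525, 0.0134, 0.0918]
contact_force: [-0.0, -0.4, -0.6]
(array([314.525, 194.775]), array([312, 191,   6,   8,  40], dtype=int32))
182 [ 9  8  8 14 33 22 26 26 15  9 12  5  3  4] [39 40 38] [17 19 18]
183 [13  9  7 16 48 40 46 43 18 13  4  7  3 10] [55 57 56] [16 17 17]
184 [10 10  4 20 64 58 66 60 20 11  6  3  3  4] [68 68 70] [11 11 12]
185 [11  9  7 24 63 58 68 67 20 10  2  7  2  4] [68 72 72] [14 15 14]
186 [11  9  3 17 70 61 66 69 23 14  1  5  1  5] [71 74 74] [12 13 13]
187 [12 12  6 18 67 52 66 70 26  8  3  2  5  7] [72 74 75] [22 22 23]
188 [10 11 12 21 68 63 70 69 22  9  8  4  4  3] [72 75 74] [13 12 16]
189 [12  9 10 19 66 59 68 68 25  9  2  7  6  6] [73 76 77] [18 17 38]
190 [12 10 18 52 70 64 68 67 33 25 12  4  3  9] [76 78 78] [12 17 95]
191 [ 13   6  41 102  69  78  74  73  87  54   3   7   6   9] [76 78 79] [ 11  19 157]
192 [ 11   8  61 137 108 117 114  96 133  71   4  12   9   9] [76 79 80] [ 10  22 197]
193 [ 12   8  75 153 121 129 125 114 155  75  11  13  11  12] [77 80 80] [  8  24 20
[... 294 characters left out ...]
31 112 113  48  16  23   4  11] [76 79 81] [  7  21 209]
198 [ 11  46  90  94 104 127 127 107 100  69  51  56   6  10] [69 70 82] [  3  21 209]
199 [  9  50  90  90  98 113 115 103  96  86  82  75   8  11] [56 59 95] [  6  20 208]
200 [  8  54  90  90  96 101 105  97  92  91  91  78   8  10] [ 32  36 107] [  5  21 208]
201 [ 8 54 84 84 89 89 90 89 89 87 87 77  8 12] [ 18  21 117] [ 11  24 206]
202 [ 7 38 65 64 67 68 68 69 70 70 74 64  7 11] [ 15  16 124] [  9  21 192]
203 [ 9 17 32 33 35 37 36 36 38 40 44 41  4  9] [  9  11 128] [ 11  23 165]
204 [10  6  5  7  6  7  7  9  7 10 11 15  5  9] [ 24  30 125] [ 24  27 132]
205 [11  7  6  6  6  7  6  6  8  7  6  5  5  9] [ 52  55 118] [ 46  50 111]
```

The tip edge is now at about row 199, right at the pad's surface. I'll lift 2 mm, shift 15 mm towards the plate, then press.

```bash
python3 -m handwheel '0 0 -0.3 0 0 0 0;-0.7 0 -0.3 0 0 0 0;-1.4 0 -0.3 0 0 0 0;-1.4 0 -0.1 0 0 0 0;-1.4 0 0.1 0 0 0 0'|sed -n '2p;4p';for i in 1; do python3 -m handwheel '0 0 0.1 0 0 0 0;0 0 0.2 0 0 0 0;0 0 0.2 0 0 0 0'|sed -n '2p;4p'; done; python3 -m handwheel '0 0 0.1 0 0 0 0;0 0 0.2 0 0 0 0;0 0 0.2 0 0 0 0'|sed -n '2p;4p'; python3 -m handwheel '0 0 0.1 0 0 0 0;0 0 0.2 0 0 0 0;0 0 0.2 0 0 0 0'|sed -n '2p;4p'
```

```text
position: [0.5576, 0.0269, 0.0907]
contact_force: [-0.7, -0.9, -0.0]
position: [0.5575, 0.0263, 0.0889]
contact_force: [-0.1, -0.7, -0.2]
position: [0.5577, 0.0264, 0.0872]
contact_force: [-0.8, -0.1, 2.4]
position: [0.5577, 0.0264, 0.085]
contact_force: [-1.2, -0.2, 3.0]
```

Contact at TCP z of about 0.088 with about 3 N, as specified. Pressing on to about 9 mm.

```bash
python3 -m handwheel '0 0 0.2 0 0 0 0;0 0 0.4 0 0 0 0;0 0 0.4 0 0 0 0'|sed -n '2p;4p'; python3 -m handwheel '0 0 0.1 0 0 0 0;0 0 0.2 0 0 0 0;0 0 0.2 0 0 0 0'|sed -n '2p;4p'; python3 -m handwheel '0 0 0.1 0 0 0 0;0 0 0.1 0 0 0 0'|sed -n '2p;4p'
```

```text
position: [0.5577, 0.0264, 0.0809]
contact_force: [-0.6, -1.2, 4.0]
position: [0.5577, 0.0264, 0.0791]
contact_force: [-1.8, -1.9, 5.1]
position: [0.5578, 0.0264, 0.0788]
contact_force: [-3.1, -1.5, 8.6]
```

Fully down with 8.6 N. Now pushing home.

```bash
python3 -m handwheel '-0.4 0 0 0 0 0 0;-0.8 0 0 0 0 0 0;-1.2 0 0 0 0 0 0;-1.6 0 0 0 0 0 0;-2 0 0 0 0 0 0'|sed -n '2p;4p'
```

```text
position: [0.5647, 0.0448, 0.0787]
contact_force: [-4.3, -2.0, 9.2]
```

```bash
python3 -m handwheel '-0.4 0 0 0 0 0 0;-0.8 0 0 0 0 0 0;-1.2 0 0 0 0 0 0;-1.6 0 0 0 0 0 0;-2 0 0 0 0 0 0'|sed -n '2p;4p'
```

```text
position: [0.5717, 0.0635, 0.0787]
contact_force: [-3.8, -3.0, 9.8]
```

```bash
python3 -m handwheel '-0.4 0 0 0 0 0 0;-0.8 0 0 0 0 0 0;-1.2 0 0 0 0 0 0;-1.6 0 0 0 0 0 0;-2 0 0 0 0 0 0'|sed -n '2p;4p'
python3 -m handwheel '-0.4 0 0 0 0 0 0;-0.8 0 0 0 0 0 0;-1.2 0 0 0 0 0 0;-1.6 0 0 0 0 0 0;-2 0 0 0 0 0 0'|sed -n '2p;4p'
python3 - <<'E'
from h import *
S=vision.get_image("side")
cv2.imwrite("pics/c6.png",np.hstack([cv2.resize(S[120:280,210:390],None,fx=4,fy=3.7,interpolation=2)]))
E
```

```text
position: [0.5787, 0.0823, 0.0787]
contact_force: [-4.4, -2.6, 9.8]
position: [0.5858, 0.101, 0.0787]
contact_force: [-4.6, -2.1, 9.7]
```

View pics/c6.png

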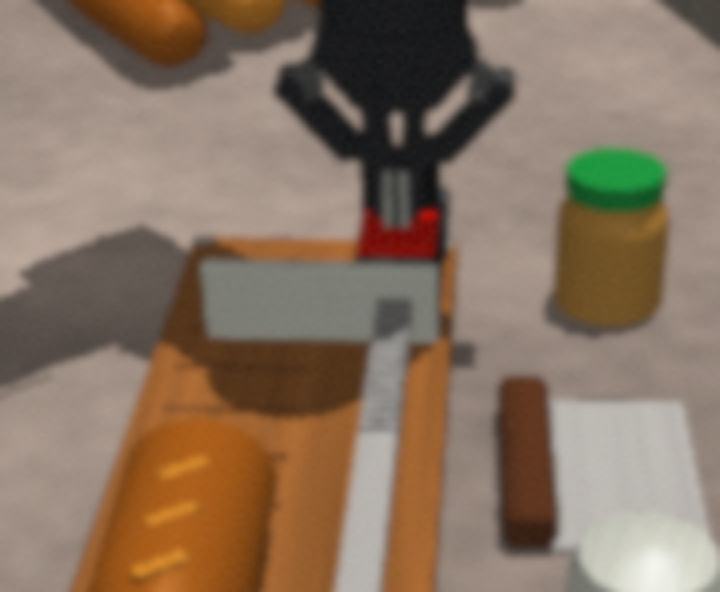

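The stop is travelling with the tool, the pad is pressed, and the loaf and the other things are undisturbed. About 30 mm remain.

```bash
python3 -m handwheel '-0.4 0 0 0 0 0 0;-0.8 0 0 0 0 0 0;-1.2 0 0 0 0 0 0;-1.6 0 0 0 0 0 0;-2 0 0 0 0 0 0'|sed -n '2p;4p'
python3 -m handwheel '-0.2 0 0 0 0 0 0;-0.4 0 0 0 0 0 0;-0.6 0 0 0 0 0 0'|sed -n '2p;4p'
python3 -m handwheel '-0.2 0 0 0 0 0 0;-0.4 0 0 0 0 0 0'|sed -n '2p;4p'
```

```text
position: [0.5929, 0.1197, 0.0787]
contact_force: [-5.1, -2.1, 9.2]
position: [0.595, 0.1253, 0.0788]
contact_force: [-4.8, -1.6, 9.2]
position: [0.5963, 0.1289, 0.0788]
contact_force: [-6.2, -5.1, 9.9]
```

```bash
for i in 1; do python3 -m handwheel '-0.15 0 0 0 0 0 0;-0.3 0 0 0 0 0 0;-0.3 0 0 0 0 0 0'|sed -n '2p;4p'; done; python3 -m handwheel '-0.15 0 0 0 0 0 0;-0.3 0 0 0 0 0 0;-0.3 0 0 0 0 0 0'|sed -n '2p;4p'
```

```text
position: [0.5976, 0.1308, 0.0788]
contact_force: [-4.1, -4.7, 8.7]
position: [0.599, 0.1337, 0.0788]
contact_force: [-2.8, -4.0, 8.3]
```

```bash
python3 -m handwheel '-0.15 0 0 0 0 0 0;-0.3 0 0 0 0 0 0;-0.3 0 0 0 0 0 0'|sed -n '2p;4p'; python3 -m handwheel '-0.15 0 0 0 0 0 0;-0.3 0 0 0 0 0 0;-0.3 0 0 0 0 0 0'|sed -n '2p;4p'
```

```text
position: [0.5994, 0.1348, 0.0788]
contact_force: [-3.7, -10.8, 9.5]
position: [0.5994, 0.1348, 0.0788]
contact_force: [-6.6, -18.4, 12.0]
```

Hard stop: the position no longer changes and the force has risen to 18 N, so the stop is home. I'll ease part of the push and lift straight up, so the stop isn't dragged back.

```bash
python3 -m handwheel '0.2 0 0 0 0 0 0;0.3 0 -0.4 0 0 0 0;0.3 0 -0.8 0 0 0 0;0.3 0 -1.2 0 0 0 0;0.4 0 -1.5 0 0 0 0'|sed -n '2p;4p'; python3 -m handwheel '0.3 0 -0.5 0 0 0 0;0.6 0 -2 0 0 0 0;0.6 0 -5 0 0 0 0;0.6 0 -8 0 0 0 0;0.6 0 -11 0 0 0 0'|sed -n '2p;4p'; python3 -m handwheel '4.5 3 0 0 0 0 0;9 6 0 0 0 0 0;13 9 -1 0 0 0 0;17 12 -2 0 0 0 0;21 15 -2 0 0 0 0'|sed -n '1,4p'
python3 -m handwheel '0 0 0 0 0 0 0;0 0 0 0 0 0 0' >/dev/null
python3 - <<'E'
from h import *
S=vision.get_image("side");T=vision.get_image("top")
try:
    a,b=red(T),red(S); print(a,b[:2]); p,e=tri(a[0],b[0]); print("pad",p,e)
    print("by",(p[:2]-[.4857,-.0204])@[.355,.935])
except Exception as x: print(x)
cv2.imwrite("pics/c7.png",np.vstack([np.hstack([cv2.resize(T[120:340,190:440],(500,440)),cv2.resize(S[130:350,210:400],(300,347))[:440] if 0 else cv2.copyMakeBorder(cv2.resize(S[130:350,210:400],(300,347)),0,93,0,0,0)])]))
E
```

```text
position: [0.5982, 0.1352, 0.0912]
contact_force: [-0.5, -2.5, -2.5]
position: [0.5976, 0.1317, 0.2044]
contact_force: [0.3, 0.3, 0.6]
time_s: 13.4
position: [0.3901, -0.0068, 0.2239]
ee_rot: [0.002, -0.568, 0.823, -0.0]
contact_force: [-0.1, -0.3, 0.5]
(array([247.06648936, 195.03989362]), array([235, 183,  25,  25, 376], dtype=int32), ((246.99996948242188, 195.0), (19.312313079833984, 19.312314987182617), 21.801410675048828)) (array([310.44761905, 171.33333333]), array([301, 166,  19,  12, 210], dtype=int32))
pad [0.59440662 0.12176204 0.08588009] 0.00216320445730229
by 0.1715123576084196
```

View pics/c7.png

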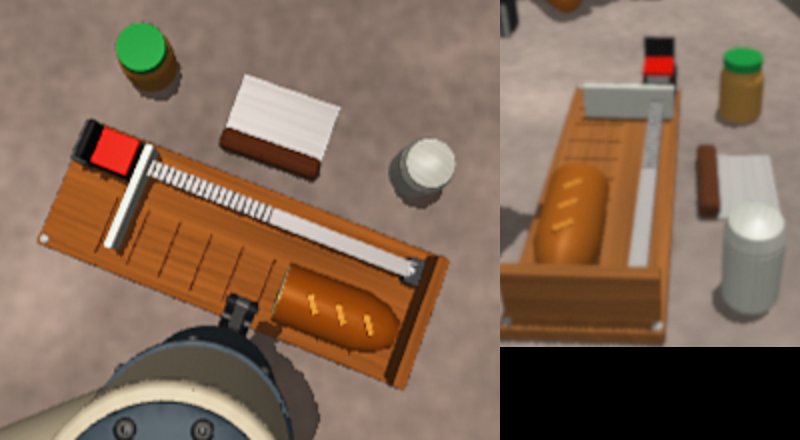

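The stop is home against the end post: the pad is at board y of about 171 mm against 170 mm expected, and back at its original height. The loaf and other things are where they were, and the arm is clear.

```bash
python3 -c "
from rig import job; print(job.sign_off())"
```

```text
the job is handed in; nothing more can be done
None
```

I pushed the loaf stop fully home against the end post with the release held down, then let the release spring up; the loaf and the things round the board look undisturbed in the final pictures, and the job is handed in.

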